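# Bin the bar ends through the sprung flap and put the scoop back

### The arm

A 6-joint arm with a two-finger parallel gripper is mounted at the origin on a cart in front of the work surface, level with it; the furniture and walls round the work are solid. World frame = base frame: x ahead of the robot, y to its left, z up, the work surface at z = 0. Lengths are in m, angles in rad, forces in N, time in s.
With the tool pointing down it reaches from about 0.375 to 0.9 m from the base axis. Payload 3.1 kg.
Tool frame: the origin (TCP) lies at the very end of the fingers, on their centre line; the grasp point (between the pads) lies 19 mm behind it (grip_depth is the distance from the TCP to the grasp point, in m); z points along the fingers, y is the line along which they close (so a half turn about z gives the same grasp; the last joint's range is limited). The gripper opens to 85 mm and grips with 20 to 120 N. Pads are 22 mm wide; open, the fingers measure 114 mm over their backs; the gripper's body (76 mm by 85 mm) begins 54 mm behind the grasp point. The pads swing forward as they close: fully open they stand 13 mm farther back than shut.
Start: joints at [0.931, 0.527, 1.433, -0, 1.181, -0.178], TCP at [0.278, 0.56, 0.231] pointing down, gripper open.
Joint ranges: [-3.08, 3.08], [-0.75, 2.2], [0.22, 2.44], [-1.43, 4.57], [0, 2.65], [-2.85, 2.85]. Speed limits (rad/s): [2.79, 2.79, 3.14, 3.14, 3.14, 3.14].

### API

Orientations are given as a unit quaternion [x, y, z, w].
In Python, from station import * gives the robot as it stands.
- The arm moves only by the tool apply_moves, never from a script. Its argument "plan" is a list of rows, each a list of 7 numbers: the shift along the tool's x, y, z in m, then the turn, a rotation vector about the tool's x, y, z in rad, then the gripper command: -1 is fully open, 1 is shut, values between are in proportion. In form: [[dx, dy, dz, wx, wy, wz, jaw], ...]. A call has 1 to 8 rows; each row shifts and turns the commanded pose from where the row before left it, along the tool's axes as they then stand; what a row does not reach is not made up. A row lasts 1/8 s, in which the tool goes at most 62.5 mm and 10.7 degrees, less where a joint would pass 70% of its speed; a pose out of reach is approached as far as the arm can. A call is refused whole if a number of a shift passes 0.0625 or a number of a turn 0.188, either way. A call with a gripper value outside its range is refused whole. The fingers move at their own pace and stop on an object; "force" is the grip in N (left out, the last holds). Time passes only in rows, so rows that do not move let the fingers close. It gives the time, the measured TCP pose, the force, the opening and the grip force at its end, in the units of the state.
- sense(): the state, without advancing time (a new reading comes with each control period).
- snapshot(name): name is "scene" or "side" or "wrist"; returns the picture (480x640x3 uint8, red, green, blue); there is no depth.
- calibration(name): a dict with "camera_matrix" (3x3 intrinsics, pixels), "k1" (the pictures are not rectified: a ray, as slopes to the right and down, at radius r is drawn at 1 + k1 r^2 times it, then the intrinsics apply), "R" (3x3) and "t" (3): a world point X has camera coordinates R X + t; the wrist camera has in their place "mount" (4x4, takes a point from camera to tool coordinates, whose origin is the TCP and whose axes are the flange's). Camera axes: x right, y down, z forward; pixel columns grow to the right and rows downward; lengths in m; the calibration is good to about 2 mm. A picture is of the moment at which its call begins: read the wrist's pose just before it. calibration takes no time and is no camera call.
- sign_off(): hands the job in; it is judged then, once.
The state is a dict: "t": time; "q": joint angles; "qd": joint speeds; "tau": joint torques, N m; "tcp_pos": TCP position; "tool_rot": TCP orientation; "force": force on the tool from outside, world axes, zero at the start; "ft_torque": the same for the moment, N m; "finger_gap": opening from 0.0 (shut) to 1.0 (fully open); "gripper_force": force on a finger pad.
Only numpy, scipy, OpenCV 4.12 (cv2) and the standard library are available. Lean on these libraries where they do the work, as an engineer would, in place of code of your own. Each camera call takes 0.05 s, during which the arm holds its last target. There are 200 camera calls.

### The job

Gather all the short square bar ends that lie on the bench into the metal scoop, then carry the scoop to the scrap bin, push its sprung red flap down with the scoop's front lip (never with the gripper) and tip them all in. Then stand the empty scoop flat on the bench midway between the blue and the green screw box, in line with them and with its sides parallel to theirs, and leave the flap shut and the screw boxes, the tools and the other things where they are.

Things in the scene. Friction and masses are not known exactly. Their poses are not given: they have to be found in the camera images.
- scrap_bin: Grey sheet-metal scrap bin with a yellow patch on its front, fixed to the bench: 130 (its x) x 160 (its y) x 150 mm high, open inside, origin at the centre of its underside. Its front, the hinge side, faces its -x. Its top is closed by the red flap inside a dark steel rim; clear opening 136 mm wide along y, from x = -55 to +35 mm, the hollow below reaching on to x = +61 mm. Tip things in from the front, moving towards its +x.
- bin_hinge (a point): Middle of the flap's hinge line, at the top of the bin, 55 mm in front of (-x of) the bin's middle; axes as the bin's.
- flap (a joint): Red sprung flap, 130 mm wide, reaching 89 mm from its hinge towards the bin's +x, its upper face 2 mm below the rim. 0 = shut (level); it grows as the free edge swings down into the bin, to 1.25 rad. The spring shuts it by itself: torque 0.13 N m/rad x (angle + 0.4), about 4 N on the lip 50 mm from the hinge at 1 rad.
- scoop: Loose aluminium scoop, 0.14 kg: floor 120 x 108 mm and 3 mm thick, side walls 30 mm and back wall 33 mm high, 102 mm clear between the sides, open at the front, with a blue upright grip tab at the back. Origin on its underside, mid-width, 55 mm from the back and 65 mm from the front lip; x points to the open front lip, z up.
- scoop_grip (a point): Point to grasp on the scoop's blue tab: the tab is 12 mm thick along the scoop's x and 44 mm wide along its y, standing from 33 to 82 mm above the scoop's underside; this point lies mid-thickness and mid-width, 52 mm behind the origin, 62 mm up. Axes as the scoop's. The fingers close along the scoop's x.
- scoop_lip (a point): Middle of the scoop's front lip, at the underside, 65 mm in front of the origin.
- bar_end_0_c (a point): Centre of a loose brass end of square bar, 36 mm long along its x, 18 x 18 mm across, 35 g, lying flat with its centre 9 mm above the bench. Three or all four of the bar ends are there in a run.
- bar_end_1_c (a point): Centre of a loose aluminium (light grey) end of square bar, 36 mm long along its x, 18 x 18 mm across, 35 g, lying flat with its centre 9 mm above the bench. Three or all four of the bar ends are there in a run.
- bar_end_2_c (a point): Centre of a loose brass end of square bar, 36 mm long along its x, 18 x 18 mm across, 35 g, lying flat with its centre 9 mm above the bench. Three or all four of the bar ends are there in a run.
- bar_end_3_c (a point): Centre of a loose dark steel end of square bar, 36 mm long along its x, 18 x 18 mm across, 35 g, lying flat with its centre 9 mm above the bench. Three or all four of the bar ends are there in a run.
- blue_screw_box: Blue card box of screws, 59 (x) x 83 (y) x 45 mm high, origin at the centre of its underside; its x axis points to the green box.
- green_screw_box: Green card box of screws, 70 (x) x 89 (y) x 45 mm high, origin at the centre of its underside, 220 to 235 mm from the blue box's.
- tape_measure: Yellow tape measure, the one near the scrap bin, 63x86x62 mm; a bystander, origin at the centre of its underside.
- insul_roll: Roll of black tape lying flat, 64 mm across, 19 mm high; a bystander, origin at the centre of its underside.

How it is judged:
By the outcome, as a careful person would: the job done as asked, in the order asked, and still so for the second after the job is handed in, with the robot touching nothing.
Of bar_end_0, bar_end_1, bar_end_2, bar_end_3 only 3 to 4 are there at a start; the rules pass over those that are not, and their reading is None.
At some moment in a run one of bar_end_0, bar_end_1, bar_end_2, bar_end_3, scoop may be knocked a few centimetres aside while the robot is not near it.
It also fails if it takes over 210 s, if anything falls off the work surface, if the arm or the gripper's body presses on something with over 40 N, if the wrist force passes 120 N, or if a joint passes its speed limit or range.

## Working session

There is one attempt and no reset: what is moved stays moved. The work goes in short steps, Python scripts to look and compute and a tool call to move; the robot and the scene stay as the last step left them, time stands still between calls to the robot, and variables do not carry over. Pictures are saved under pics/ and viewed, at most 14 in all, crops included, and the job is handed in when it is done.

Besides the shell and the picture viewer there is one more tool, called after "Request:" by a JSON object that holds its "api" and its "payload", one argument or row to a line. apply_moves: Moves the arm, as the interface text tells. Its arguments: {"type":"object","properties":{"plan":{"type":"array"},"force":{"type":"number"}},"required":["plan"]}

```bash
mkdir -p pics; ls
cat > h.py <<'E'
from station import *
import numpy as np, cv2
from scipy.spatial.transform import Rotation as Rn
def save(name,img,crop=None,s=1):
    if crop: x0,y0,x1,y1=crop; img=img[y0:y1,x0:x1]
    img=cv2.resize(img,None,fx=s,fy=s,interpolation=cv2.INTER_CUBIC)
    cv2.imwrite('pics/'+name+'.png',img[:,:,::-1])
def cam(name,st=None):
    c=calibration(name);K=np.array(c['camera_matrix']);k=c['k1']
    if 'mount' in c:
        M=np.array(c['mount']);T=np.eye(4);T[:3,:3]=Rn.from_quat(st['tool_rot']).as_matrix();T[:3,3]=st['tcp_pos']
        W=np.linalg.inv(T@M);return K,k,W[:3,:3],W[:3,3]
    return K,k,np.array(c['R']),np.array(c['t'])
def px2w(C,uv,z):
    K,k,R,t=C;out=[]
    for u,v in np.atleast_2d(uv):
        d=np.array([(u-K[0,2])/K[0,0],(v-K[1,2])/K[1,1]]);s=d.copy()
        for _ in range(30): s=d/(1+k*(s@s))
        r=R.T@np.array([s[0],s[1],1]);o=-R.T@t
        out.append(o+r*(z-o[2])/r[2])
    return np.array(out)
def w2px(C,X):
    K,k,R,t=C;p=np.atleast_2d(X)@R.T+t;s=p[:,:2]/p[:,2:];s=s*(1+k*(s**2).sum(1,keepdims=True))
    return s*[K[0,0],K[1,1]]+K[:2,2]
E
python3 - <<'E'
from h import *
s=sense();print(s)
for n in('scene','side','wrist'):
    im=snapshot(n);np.save(n,im);save(n+'0',im);
    C=cam(n,s);print(n,-C[2].T@C[3],C[0][0,0],C[1])
a=np.load('scene.npy')
save('both0',np.hstack([np.load('side.npy'),np.load('wrist.npy')]),s=0.625)
E
```

```text
pics
{'t': 0.0, 'q': array([ 9.31497671e-01,  5.28456022e-01,  1.43392300e+00, -6.27657387e-06,
        1.18140731e+00, -1.78497489e-01]), 'qd': array([ 0.00040116, -0.00017111, -0.00181736,  0.00011973,  0.0018433 ,
        0.00012344]), 'tau': array([-5.27975644e-04, -4.42351055e+01, -1.78024220e+01, -2.83269310e-04,
        8.52592435e-03,  4.98373865e-06]), 'tcp_pos': array([0.27744771, 0.55922853, 0.23033328]), 'tool_rot': array([ 2.28366239e-01,  9.73574680e-01, -1.00757223e-03, -4.33440163e-04]), 'force': array([-0.17686032, -0.28392757,  0.95378658]), 'ft_torque': array([ 0.00929227, -0.00115907, -0.02098075]), 'gripper_force': 0.0, 'finger_gap': 0.9987121466524543}
scene [-0.0501904   0.73123606  0.80243101] 538.6145020102352 -0.13857874275797158
side [0.43219614 1.39600564 0.56693698] 610.8454194291734 0.04685056109873209
wrist [0.21723045 0.58893685 0.37359497] 353.87382347586043 -0.005207057676873663
```

View pics/scene0.png

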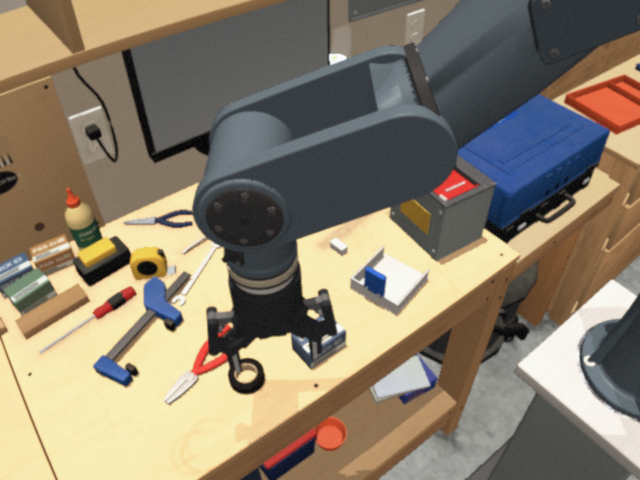

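View pics/both0.png

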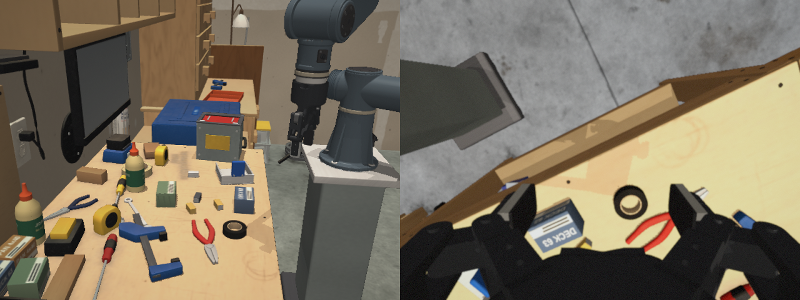

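Run:
```python
from h import *
save('sidecrop',np.load('side.npy'),(230,170,430,320),4)
```

```text
(no output)
```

View pics/sidecrop.png

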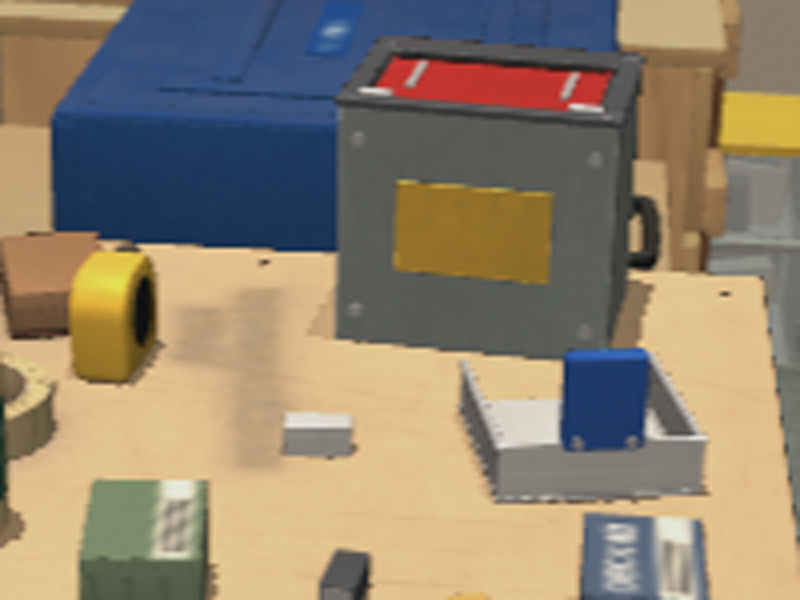

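Run:
```python
from h import *
save('sidecrop2',np.load('side.npy'),(230,270,430,420),4)
```

```text
(no output)
```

View pics/sidecrop2.png

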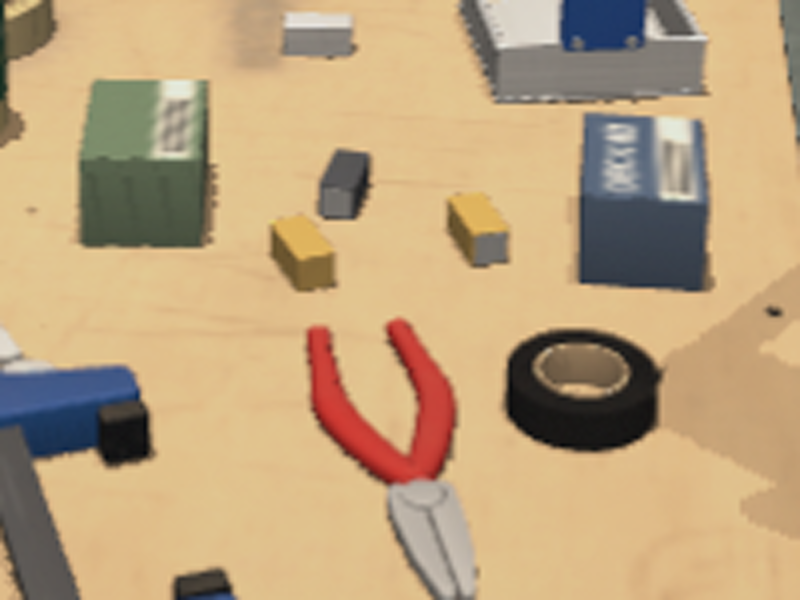

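Run:
```python
from h import *
C=cam('side')
def f(l,pts,z,oy=270):
    p=(np.array(pts,float)+.5)/4-.5+[230,oy]
    w=px2w(C,p,z);print(l,np.round(w[:,:2],3).tolist(),'mean',np.round(w.mean(0)[:2],4))
f('brassL',[(272,228),(303,215),(335,255),(303,263)],.018)
f('brassR',[(448,200),(486,194),(508,230),(473,237)],.018)
f('steel',[(336,152),(369,154),(356,188),(320,185)],.018)
f('alu',[(286,413),(351,413),(352,433),(284,433)],.018,170)
f('green top',[(96,80),(209,80),(209,158),(83,158)],.045)
f('green bot',[(82,243),(208,245)],0)
f('blue top',[(587,115),(703,117),(706,205),(581,197)],.045)
f('blue bot',[(580,281),(705,289)],0)
f('scoop back top',[(497,449),(705,437)],.033,170)
f('scoop bot',[(497,500),(704,493)],0,170)
f('scoop tab top',[(563,353),(648,350)],.082,170)
f('scoop front top',[(461,365),(650,355)],.03,170)
f('bin top',[(337,103),(628,123),(642,56),(378,38)],.15,170)
f('bin bot',[(338,338),(608,356)],0,170)
f('roll',[(583,365)],.019);f('rollb',[(583,420)],.0);
f('tape top',[(80,252),(155,252)],.062,170);f('tape bot',[(75,375),(152,365)],0,170)
```

```text
brassL [[0.558, 0.448], [0.546, 0.435], [0.528, 0.468], [0.541, 0.476]] mean [0.5433 0.4566]
brassR [[0.482, 0.412], [0.465, 0.404], [0.454, 0.436], [0.469, 0.444]] mean [0.4674 0.4238]
steel [[0.538, 0.373], [0.522, 0.373], [0.525, 0.407], [0.542, 0.406]] mean [0.5318 0.3896]
alu [[0.582, 0.221], [0.547, 0.216], [0.544, 0.241], [0.58, 0.246]] mean [0.5633 0.2312]
green top [[0.654, 0.367], [0.601, 0.36], [0.589, 0.437], [0.644, 0.444]] mean [0.6219 0.4019]
green bot [[0.646, 0.442], [0.589, 0.436]] mean [0.6177 0.439 ]
blue top [[0.421, 0.371], [0.367, 0.365], [0.368, 0.449], [0.422, 0.45]] mean [0.3945 0.4088]
blue bot [[0.42, 0.445], [0.365, 0.444]] mean [0.3928 0.4444]
scoop back top [[0.467, 0.281], [0.362, 0.252]] mean [0.4144 0.2662]
scoop bot [[0.466, 0.272], [0.36, 0.249]] mean [0.413  0.2607]
scoop tab top [[0.436, 0.268], [0.394, 0.258]] mean [0.4152 0.2626]
scoop front top [[0.492, 0.171], [0.389, 0.142]] mean [0.4404 0.1569]
bin top [[0.571, 0.089], [0.408, 0.099], [0.4, -0.033], [0.561, -0.045]] mean [0.4851 0.0275]
bin bot [[0.57, 0.074], [0.411, 0.077]] mean [0.4904 0.0757]
roll [[0.418, 0.542]] mean [0.4184 0.5419]
rollb [[0.417, 0.553]] mean [0.4172 0.5525]
tape top [[0.714, 0.116], [0.672, 0.109]] mean [0.6934 0.1126]
tape bot [[0.712, 0.149], [0.671, 0.129]] mean [0.6916 0.139 ]
```

```bash
cat >> h.py <<'E'
def Rd(yaw,pitch=0):
    """tool down, tool y at world yaw (deg); pitch: deg turn about tool x"""
    a=np.radians(yaw);y=np.array([np.cos(a),np.sin(a),0]);z=np.array([0,0,-1.]);x=np.cross(y,z)
    return np.c_[x,y,z]@Rn.from_rotvec([np.radians(pitch),0,0]).as_matrix()
def plan(wps,st=None):
    """wps: (pos, R or None, n, jaw)"""
    st=st or sense();p=np.array(st['tcp_pos']);R=Rn.from_quat(st['tool_rot']).as_matrix();k=0
    for pos,Rt,n,jaw in wps:
        p1=p if pos is None else np.array(pos,float);R1=R if Rt is None else Rt
        rv=Rn.from_matrix(R.T@R1).as_rotvec()/n
        print('->',np.round(p1,3),n,'rows')
        for i in range(n):
            d=R.T@(p1-p)/(n-i);r=list(np.round(d,4)+0)+list(np.round(rv,4)+0);r=[0 if abs(v)<2e-4 else round(float(v),4) for v in r]
            fl='' if max(np.abs(d))<.0625 and np.linalg.norm(rv)<.187 else ' !!'
            print(r+[jaw],fl);p=p+R@np.array(r[:3]);R=R@Rn.from_rotvec(r[3:]).as_matrix()
E
python3 - <<'E'
from h import *
plan([((.467,.424,.14),Rd(20.5),6,.05)])
E
```

```text
-> [0.467 0.424 0.14 ] 6 rows
[-0.0383, -0.0061, 0.0151, -0.0003, 0, 0.1254, 0.05] 
[-0.0388, -0.0013, 0.0151, -0.0003, 0, 0.1254, 0.05] 
[-0.0386, 0.0035, 0.0151, -0.0003, 0, 0.1254, 0.05] 
[-0.0379, 0.0084, 0.0151, -0.0003, 0, 0.1254, 0.05] 
[-0.0366, 0.013, 0.0151, -0.0003, 0, 0.1254, 0.05] 
[-0.0347, 0.0175, 0.015, -0.0003, 0, 0.1254, 0.05]
```

Request:
{"api": "apply_moves", "payload": {
  "plan": [
    [-0.0383,-0.0061,0.0151,0,0,0.1254,0.05],
    [-0.0388,-0.0013,0.0151,0,0,0.1254,0.05],
    [-0.0386,0.0035,0.0151,0,0,0.1254,0.05],
    [-0.0379,0.0084,0.0151,0,0,0.1254,0.05],
    [-0.0366,0.013,0.0151,0,0,0.1254,0.05],
    [-0.0347,0.0175,0.015,0,0,0.1254,0.05],
    [0,0,0,0,0,0,0.05],
    [0,0,0,0,0,0,0.05]
  ],
  "force": 40
}}

```text
t: 1.15
tcp_pos: [0.4669, 0.4245, 0.1406]
tool_rot: [0.57, 0.822, -0.0, -0.0]
force: [-0.4, 0.4, 0.1]
finger_gap: 0.474
gripper_force: 0.0
```

Run:
```python
from h import *
s=sense();im=snapshot('wrist');C=cam('wrist',s)
pts=np.array([[.467,.424,.018],[.543,.4566,.018],[.532,.39,.018],[.563,.231,.018],[.394,.409,.045],[.62,.402,.045],[.427,.21,.003],[.511,.405,0]])
q=w2px(C,pts);print(np.round(q),s['tcp_pos'],s['finger_gap'])
im=im.copy()
for u,v in q: 
    if 0<u<640 and 0<v<480: cv2.drawMarker(im,(int(u),int(v)),(255,0,255),1,12,1)
save('w1',im,None,1.25)
```

```text
[[324. 232.]
 [431. 227.]
 [384. 297.]
 [348. 454.]
 [218. 225.]
 [503. 336.]
 [206. 417.]
 [365. 265.]] [0.46687565 0.42453465 0.14063324] 0.4741323516581324
```

View pics/w1.png

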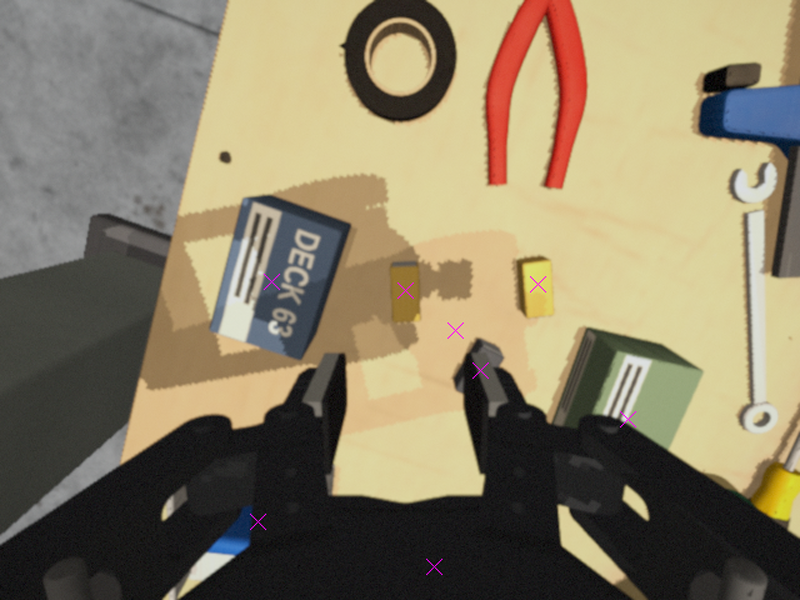

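```bash
cat >> h.py <<'E'
SO=np.array([.427,.21]);SY=-76.7
def slot(x,y,z,so=None,sy=None):
    so=SO if so is None else so;a=np.radians(SY if sy is None else sy)
    p=so+x*np.array([np.cos(a),np.sin(a)])+y*np.array([-np.sin(a),np.cos(a)]);return (p[0],p[1],z)
E
python3 - <<'E'
from h import *
R=Rd(13.3)
plan([((.467,.424,.004),Rd(20.5),4,.05),(None,None,4,1),((.467,.424,.09),None,2,1),(slot(-22e-3,20e-3,.09),R,5,1),(slot(-22e-3,20e-3,.033),None,1,1),(None,None,3,.2),(slot(-22e-3,20e-3,.1),None,2,.2),((.543,.456,.1),Rd(30),6,.05),((.543,.456,.004),None,3,.05)])
E
```

```text
-> [0.467 0.424 0.004] 4 rows
[-0.0003, 0, 0.0342, 0, 0, 0.0003, 0.05] 
[-0.0003, 0, 0.0343, 0, 0, 0.0003, 0.05] 
[-0.0003, 0, 0.0342, 0, 0, 0.0003, 0.05] 
[-0.0002, 0, 0.0343, 0, 0, 0.0003, 0.05] 
-> [0.467 0.424 0.004] 4 rows
[0, 0, 0, 0, 0, 0, 1] 
[0, 0, 0, 0, 0, 0, 1] 
[0, 0, 0, 0, 0, 0, 1] 
[0, 0, 0, 0, 0, 0, 1] 
-> [0.467 0.424 0.09 ] 2 rows
[0, 0, -0.043, 0, 0, 0, 1] 
[0, 0, -0.043, 0, 0, 0, 1] 
-> [0.441 0.236 0.09 ] 5 rows
[-0.0334, -0.018, 0, 0, 0, 0.0251, 1] 
[-0.0339, -0.0171, 0, 0, 0, 0.0251, 1] 
[-0.0343, -0.0162, 0, 0, 0, 0.0251, 1] 
[-0.0347, -0.0154, 0, 0, 0, 0.0251, 1] 
[-0.035, -0.0145, 0, 0, 0, 0.0251, 1] 
-> [0.441 0.236 0.033] 1 rows
[0, 0, 0.057, 0, 0, 0, 1] 
-> [0.441 0.236 0.033] 3 rows
[0, 0, 0, 0, 0, 0, 0.2] 
[0, 0, 0, 0, 0, 0, 0.2] 
[0, 0, 0, 0, 0, 0, 0.2] 
-> [0.441 0.236 0.1  ] 2 rows
[0, 0, -0.0335, 0, 0, 0, 0.2] 
[0, 0, -0.0335, 0, 0, 0, 0.2] 
-> [0.543 0.456 0.1  ] 6 rows
[0.0318, 0.0249, 0, 0, 0, -0.0486, 0.05] 
[0.0305, 0.0264, 0, 0, 0, -0.0486, 0.05] 
[0.0292, 0.0279, 0, 0, 0, -0.0486, 0.05] 
[0.0278, 0.0293, 0, 0, 0, -0.0486, 0.05] 
[0.0264, 0.0306, 0, 0, 0, -0.0486, 0.05] 
[0.0249, 0.0318, 0, 0, 0, -0.0486, 0.05] 
-> [0.543 0.456 0.004] 3 rows
[0, 0, 0.032, 0, 0, 0, 0.05] 
[0, 0, 0.032, 0, 0, 0, 0.05] 
[0, 0, 0.032, 0, 0, 0, 0.05]
```

Request:
{"api": "apply_moves", "payload": {
  "plan": [
    [0,0,0.0342,0,0,0,0.05],
    [0,0,0.0342,0,0,0,0.05],
    [0,0,0.0342,0,0,0,0.05],
    [-0.001,0,0.0342,0,0,0,0.05],
    [0,0,0,0,0,0,1],
    [0,0,0,0,0,0,1],
    [0,0,0,0,0,0,1],
    [0,0,0,0,0,0,1]
  ]
}}

```text
t: 2.2
tcp_pos: [0.4684, 0.4241, 0.0055]
tool_rot: [0.57, 0.822, 0.001, 0.0]
force: [-0.8, 0.5, 0.2]
finger_gap: 0.197
gripper_force: 44.2
```

Request:
{"api": "apply_moves", "payload": {
  "plan": [
    [0,0,-0.058,0,0,0,1],
    [0,0,-0.058,0,0,0,1],
    [-0.0334,-0.018,0,0,0,0.0251,1],
    [-0.0339,-0.0171,0,0,0,0.0251,1],
    [-0.0343,-0.0162,0,0,0,0.0251,1],
    [-0.0347,-0.0154,0,0,0,0.0251,1],
    [-0.035,-0.0145,0,0,0,0.0251,1],
    [0,0,0,0,0,0,1]
  ]
}}

```text
t: 3.2
tcp_pos: [0.4416, 0.2336, 0.1206]
tool_rot: [0.622, 0.783, -0.0, -0.0]
force: [0.3, -0.1, -0.2]
finger_gap: 0.195
gripper_force: 44.3
```

Run:
```python
from h import *
s=sense();im=snapshot('side');C=cam('side')
q=w2px(C,[slot(x,y,.003) for x,y in((65e-3,51e-3),(65e-3,-51e-3),(-55e-3,51e-3),(-55e-3,-51e-3),(-22e-3,20e-3))]);im=im.copy()
for u,v in q: cv2.drawMarker(im,(int(u),int(v)),(255,0,255),1,4,1)
save('s2',im,(230,200,430,350),4)
```

```text
(no output)
```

View pics/s2.png

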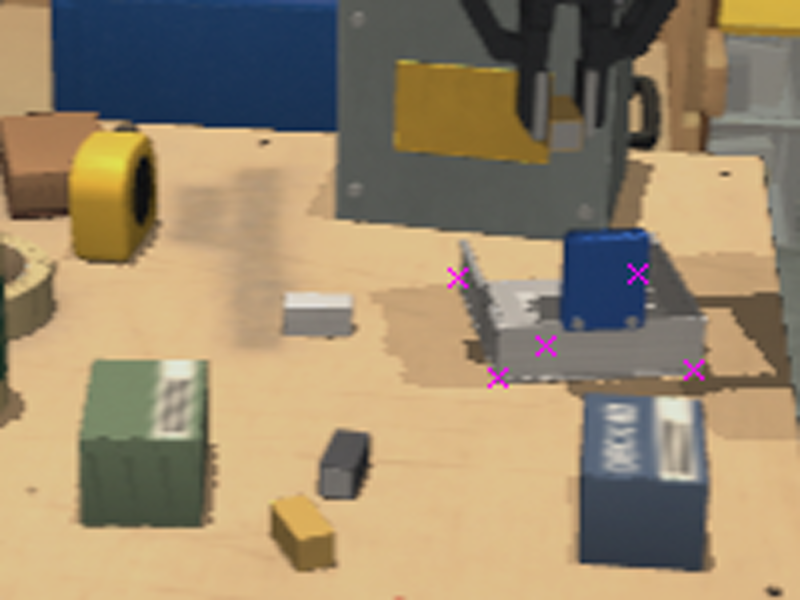

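Request:
{"api": "apply_moves", "payload": {
  "plan": [
    [0,0,0.044,0,0,0,1],
    [0,0,0.044,0,0,0,1],
    [0,0,0,0,0,0,1],
    [0,0,0,0,0,0,0.2],
    [0,0,0,0,0,0,0.2],
    [0,0,0,0,0,0,0.2],
    [0,0,-0.044,0,0,0,0.2],
    [0,0,-0.044,0,0,0,0.2]
  ]
}}

```text
t: 4.25
tcp_pos: [0.442, 0.2355, 0.1214]
tool_rot: [0.621, 0.784, -0.0, -0.0]
force: [0.3, 1.0, -0.7]
finger_gap: 0.399
gripper_force: 0.0
```

Request:
{"api": "apply_moves", "payload": {
  "plan": [
    [0.0318,0.0249,0,0,0,-0.0486,0.05],
    [0.0305,0.0264,0,0,0,-0.0486,0.05],
    [0.0292,0.0279,0,0,0,-0.0486,0.05],
    [0.0278,0.0293,0,0,0,-0.0486,0.05],
    [0.0264,0.0306,0,0,0,-0.0486,0.05],
    [0.0249,0.0318,0,0,0,-0.0486,0.05],
    [0,0,0,0,0,0,0.05]
  ]
}}

```text
t: 5.12
tcp_pos: [0.5449, 0.4582, 0.121]
tool_rot: [0.499, 0.867, 0.002, 0.001]
force: [-0.2, -1.0, -0.3]
finger_gap: 0.473
gripper_force: 0.0
```

Run:
```python
from h import *
R=Rd(13.3)
z=.12
plan([((.543,.456,z),Rd(30),1,.05),((.543,.456,.004),None,3,.05),(None,None,4,1),((.543,.456,z),None,2,1),(slot(-22e-3,-20e-3,z),R,6,1),(slot(-22e-3,-20e-3,.033),None,2,1),(None,None,4,.2),(slot(-22e-3,-20e-3,z),None,2,.2),((.532,.39,z),Rd(-6),5,.05)])
```

```text
-> [0.543 0.456 0.12 ] 1 rows
[-0.001, -0.0027, 0.001, 0.0041, -0.0004, 0.0022, 0.05] 
-> [0.543 0.456 0.004] 3 rows
[0, 0, 0.0387, 0, 0, 0, 0.05] 
[0, 0, 0.0386, 0, 0, 0, 0.05] 
[0, 0, 0.0387, 0, 0, 0, 0.05] 
-> [0.543 0.456 0.004] 4 rows
[0, 0, 0, 0, 0, 0, 1] 
[0, 0, 0, 0, 0, 0, 1] 
[0, 0, 0, 0, 0, 0, 1] 
[0, 0, 0, 0, 0, 0, 1] 
-> [0.543 0.456 0.12 ] 2 rows
[0, 0, -0.058, 0, 0, 0, 1] 
[0, 0, -0.058, 0, 0, 0, 1] 
-> [0.402 0.227 0.12 ] 6 rows
[-0.0214, -0.0394, 0, 0, 0, 0.0486, 1] 
[-0.0233, -0.0383, 0, 0, 0, 0.0486, 1] 
[-0.0251, -0.0371, 0, 0, 0, 0.0486, 1] 
[-0.0268, -0.0359, 0, 0, 0, 0.0486, 1] 
[-0.0286, -0.0345, 0, 0, 0, 0.0486, 1] 
[-0.0302, -0.0331, 0, 0, 0, 0.0486, 1] 
-> [0.402 0.227 0.033] 2 rows
[0, 0, 0.0435, 0, 0, 0, 1] 
[0, 0, 0.0435, 0, 0, 0, 1] 
-> [0.402 0.227 0.033] 4 rows
[0, 0, 0, 0, 0, 0, 0.2] 
[0, 0, 0, 0, 0, 0, 0.2] 
[0, 0, 0, 0, 0, 0, 0.2] 
[0, 0, 0, 0, 0, 0, 0.2] 
-> [0.402 0.227 0.12 ] 2 rows
[0, 0, -0.0435, 0, 0, 0, 0.2] 
[0, 0, -0.0435, 0, 0, 0, 0.2] 
-> [0.532 0.39  0.12 ] 5 rows
[0.0258, 0.0327, 0, 0, 0, 0.0674, 0.05] 
[0.028, 0.0309, 0, 0, 0, 0.0674, 0.05] 
[0.03, 0.029, 0, 0, 0, 0.0674, 0.05] 
[0.0318, 0.0269, 0, 0, 0, 0.0674, 0.05] 
[0.0336, 0.0246, 0, 0, 0, 0.0674, 0.05]
```

Request:
{"api": "apply_moves", "payload": {
  "plan": [
    [0,-0.001,0.0387,0,0,0,0.05],
    [0,0,0.0387,0,0,0,0.05],
    [0,0,0.0387,0,0,0,0.05],
    [0,0,0,0,0,0,0.05],
    [0,0,0,0,0,0,1],
    [0,0,0,0,0,0,1],
    [0,0,0,0,0,0,1],
    [0,0,0,0,0,0,1]
  ]
}}

```text
t: 6.12
tcp_pos: [0.5437, 0.4554, 0.0059]
tool_rot: [0.5, 0.866, 0.001, 0.001]
force: [-0.4, -1.2, 6.9]
finger_gap: 0.194
gripper_force: 42.6
```

Request:
{"api": "apply_moves", "payload": {
  "plan": [
    [0,0,-0.058,0,0,0,1],
    [0,0,-0.058,0,0,0,1],
    [-0.0214,-0.0394,0,0,0,0.0486,1],
    [-0.0233,-0.0383,0,0,0,0.0486,1],
    [-0.0251,-0.0371,0,0,0,0.0486,1],
    [-0.0268,-0.0359,0,0,0,0.0486,1],
    [-0.0286,-0.0345,0,0,0,0.0486,1],
    [-0.0302,-0.0331,0,0,0,0.0486,1]
  ]
}}

```text
t: 7.12
tcp_pos: [0.4017, 0.2249, 0.1204]
tool_rot: [0.621, 0.784, 0.0, 0.0]
force: [0.1, 0.0, -0.2]
finger_gap: 0.199
gripper_force: 41.7
```

Run:
```python
from h import *
s=sense();print(s['tcp_pos'],s['finger_gap'])
save('s3',np.vstack([snapshot('side')[200:400,230:430],snapshot('wrist')[100:,::].copy()[:, :][::2,::2][:200,60:260]]),None,1.5)
```

```text
[0.40166633 0.22485212 0.12035155] 0.19884721946654293
```

View pics/s3.png

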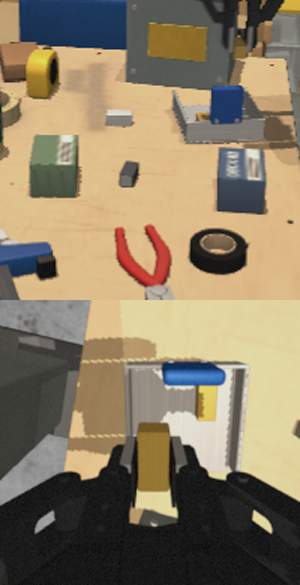

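Request:
{"api": "apply_moves", "payload": {
  "plan": [
    [0,0,0.044,0,0,0,1],
    [0,0,0.044,0,0,0,1],
    [0,0,0,0,0,0,1],
    [0,0,0,0,0,0,0.2],
    [0,0,0,0,0,0,0.2],
    [0,0,0,0,0,0,0.2],
    [0,0,-0.044,0,0,0,0.2],
    [0,0,-0.044,0,0,0,0.2]
  ]
}}

```text
t: 8.22
tcp_pos: [0.4021, 0.2258, 0.1213]
tool_rot: [0.621, 0.784, -0.0, -0.0]
force: [1.2, 0.7, -1.2]
finger_gap: 0.401
gripper_force: 0.0
```

Request:
{"api": "apply_moves", "payload": {
  "plan": [
    [0.0258,0.0327,0,0,0,0.0674,0.05],
    [0.028,0.0309,0,0,0,0.0674,0.05],
    [0.03,0.029,0,0,0,0.0674,0.05],
    [0.0318,0.0269,0,0,0,0.0674,0.05],
    [0.0336,0.0246,0,0,0,0.0674,0.05],
    [0,0,0,0,0,0,0.05]
  ]
}}

```text
t: 8.98
tcp_pos: [0.534, 0.3914, 0.1211]
tool_rot: [0.743, 0.67, 0.002, 0.001]
force: [-0.6, -1.0, 0.3]
finger_gap: 0.475
gripper_force: 0.0
```

Run:
```python
from h import *
R=Rd(13.3)
z=.12
a=slot(25e-3,20e-3,z);b=slot(25e-3,-18e-3,z)
plan([((.532,.39,z),Rd(-6),1,.05),(a,R,5,1),((.563,.231,z),Rd(97.5),8,.05),(b,Rd(103.3),4,.05)])
```

```text
-> [0.532 0.39  0.12 ] 1 rows
[-0.0016, -0.0019, 0.0011, 0.0042, -0.0029, 0.0014, 0.05] 
-> [0.452 0.19  0.12 ] 5 rows
[-0.0414, -0.0117, 0, 0, 0, -0.0674, 1] 
[-0.0405, -0.0144, 0, 0, 0, -0.0674, 1] 
[-0.0395, -0.0172, 0, 0, 0, -0.0674, 1] 
[-0.0382, -0.0198, 0, 0, 0, -0.0674, 1] 
[-0.0368, -0.0222, 0, 0, 0, -0.0674, 1] 
-> [0.563 0.231 0.12 ] 8 rows
[0.0018, 0.0146, 0, 0, 0, -0.1837, 0.05] 
[-0.0009, 0.0147, 0, 0, 0, -0.1837, 0.05] 
[-0.0036, 0.0143, 0, 0, 0, -0.1837, 0.05] 
[-0.0062, 0.0134, 0, 0, 0, -0.1837, 0.05] 
[-0.0085, 0.0121, 0, 0, 0, -0.1837, 0.05] 
[-0.0106, 0.0103, 0, 0, 0, -0.1837, 0.05] 
[-0.0123, 0.0082, 0, 0, 0, -0.1837, 0.05] 
[-0.0135, 0.0058, 0, 0, 0, -0.1837, 0.05] 
-> [0.415 0.182 0.12 ] 4 rows
[0.0382, -0.0074, 0, 0, 0, -0.0253, 0.05] 
[0.0384, -0.0065, 0, 0, 0, -0.0253, 0.05] 
[0.0386, -0.0055, 0, 0, 0, -0.0253, 0.05] 
[0.0387, -0.0045, 0, 0, 0, -0.0253, 0.05]
```

Request:
{"api": "apply_moves", "payload": {
  "plan": [
    [0,0,0.0387,0,0,0,0.05],
    [0,0,0.0387,0,0,0,0.05],
    [0,0,0.0387,0,0,0,0.05],
    [0,0,0,0,0,0,0.05],
    [0,0,0,0,0,0,1],
    [0,0,0,0,0,0,1],
    [0,0,0,0,0,0,1],
    [0,0,0,0,0,0,1]
  ]
}}

```text
t: 9.98
tcp_pos: [0.5327, 0.3894, 0.0058]
tool_rot: [0.743, 0.669, 0.001, 0.0]
force: [-1.1, -0.5, 6.2]
finger_gap: 0.199
gripper_force: 42.5
```

Request:
{"api": "apply_moves", "payload": {
  "plan": [
    [0,0,-0.058,0,0,0,1],
    [0,0,-0.058,0,0,0,1],
    [-0.0414,-0.0117,0,0,0,-0.0674,1],
    [-0.0405,-0.0144,0,0,0,-0.0674,1],
    [-0.0395,-0.0172,0,0,0,-0.0674,1],
    [-0.0382,-0.0198,0,0,0,-0.0674,1],
    [-0.0368,-0.0222,0,0,0,-0.0674,1],
    [0,0,0,0,0,0,1]
  ]
}}

```text
t: 10.98
tcp_pos: [0.4502, 0.1873, 0.1201]
tool_rot: [0.622, 0.783, -0.001, -0.001]
force: [0.5, 0.4, -0.4]
finger_gap: 0.201
gripper_force: 41.6
```

Run:
```python
from h import *
save('s4',np.hstack([snapshot('side')[200:400,230:430],snapshot('wrist')[280:,80:560].copy()[:,:][:200]]),None,1.15)
```

```text
(no output)
```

View pics/s4.png

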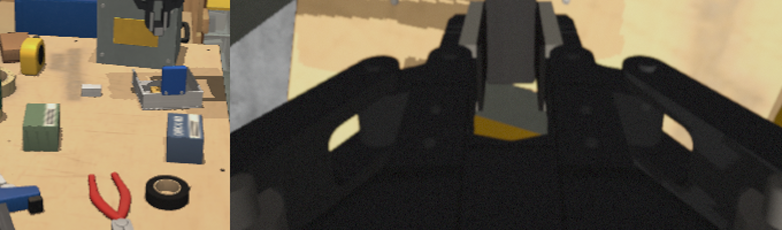

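Request:
{"api": "apply_moves", "payload": {
  "plan": [
    [0,0,0.044,0,0,0,1],
    [0,0,0.044,0,0,0,1],
    [0,0,0,0,0,0,1],
    [0,0,0,0,0,0,0.2],
    [0,0,0,0,0,0,0.2],
    [0,0,0,0,0,0,0.2],
    [0,0,-0.044,0,0,0,0.2],
    [0,0,-0.044,0,0,0,0.2]
  ]
}}

```text
t: 12.08
tcp_pos: [0.4519, 0.1892, 0.1212]
tool_rot: [0.621, 0.784, -0.0, -0.0]
force: [0.3, 0.4, 0.0]
finger_gap: 0.401
gripper_force: 0.0
```

Request:
{"api": "apply_moves", "payload": {
  "plan": [
    [0.0018,0.0146,0,0,0,-0.1837,0.05],
    [-0.0009,0.0147,0,0,0,-0.1837,0.05],
    [-0.0036,0.0143,0,0,0,-0.1837,0.05],
    [-0.0062,0.0134,0,0,0,-0.1837,0.05],
    [-0.0085,0.0121,0,0,0,-0.1837,0.05],
    [-0.0106,0.0103,0,0,0,-0.1837,0.05],
    [-0.0123,0.0082,0,0,0,-0.1837,0.05],
    [-0.0135,0.0058,0,0,0,-0.1837,0.05]
  ]
}}

```text
t: 13.08
tcp_pos: [0.5633, 0.2302, 0.1209]
tool_rot: [-0.068, 0.998, 0.0, 0.001]
force: [-0.5, 0.8, -0.6]
finger_gap: 0.476
gripper_force: 0.0
```

Request:
{"api": "apply_moves", "payload": {
  "plan": [
    [0,0,0.0387,0,0,0,0.05],
    [0,0,0.0387,0,0,0,0.05],
    [0,0,0.0387,0,0,0,0.05],
    [0,0,0,0,0,0,0.05],
    [0,0,0,0,0,0,1],
    [0,0,0,0,0,0,1],
    [0,0,0,0,0,0,1],
    [0,0,0,0,0,0,1]
  ]
}}

```text
t: 14.08
tcp_pos: [0.5643, 0.2304, 0.0058]
tool_rot: [-0.065, 0.998, 0.0, 0.002]
force: [0.5, 0.1, 6.9]
finger_gap: 0.197
gripper_force: 42.5
```

Request:
{"api": "apply_moves", "payload": {
  "plan": [
    [0,0,-0.058,0,0,0,1],
    [0,0,-0.058,0,0,0,1],
    [0.0382,-0.0074,0,0,0,-0.0253,1],
    [0.0384,-0.0065,0,0,0,-0.0253,1],
    [0.0386,-0.0055,0,0,0,-0.0253,1],
    [0.0387,-0.0045,0,0,0,-0.0253,1],
    [0,0,0,0,0,0,1]
  ]
}}

```text
t: 14.95
tcp_pos: [0.4108, 0.1799, 0.12]
tool_rot: [-0.116, 0.993, -0.0, -0.002]
force: [0.9, 1.1, 0.1]
finger_gap: 0.198
gripper_force: 41.7
```

Request:
{"api": "apply_moves", "payload": {
  "plan": [
    [0,0,0.044,0,0,0,1],
    [0,0,0.043,0,0,0,1],
    [0,0,0,0,0,0,1],
    [0,0,0,0,0,0,0.2],
    [0,0,0,0,0,0,0.2],
    [0,0,0,0,0,0,0.2],
    [0,0,-0.055,0,0,0,0.2],
    [0,0,-0.06,0,0,0,0.2]
  ]
}}

```text
t: 15.95
tcp_pos: [0.4145, 0.1805, 0.1487]
tool_rot: [-0.116, 0.993, -0.0, -0.001]
force: [0.8, -0.2, -0.4]
finger_gap: 0.401
gripper_force: 0.0
```

Run:
```python
from h import *
g=slot(-52e-3,0,.16);print(g)
plan([(g,Rd(103.3),3,-.2)])
```

```text
(np.float64(0.41503741366621855), np.float64(0.26060530138440857), 0.16)
-> [0.415 0.261 0.16 ] 3 rows
[-0.0063, 0.026, -0.0038, 0, -0.0008, 0, -0.2] 
[-0.0063, 0.0259, -0.0038, 0, -0.0008, 0, -0.2] 
[-0.0063, 0.026, -0.0037, 0, -0.0008, 0, -0.2]
```

Request:
{"api": "apply_moves", "payload": {
  "plan": [
    [-0.0063,0.026,-0.0038,0,0,0,-0.2],
    [-0.0063,0.026,-0.0038,0,0,0,-0.2],
    [-0.0063,0.026,-0.0037,0,0,0,-0.2],
    [0,0,0,0,0,0,-0.2],
    [0,0,0,0,0,0,-0.2]
  ]
}}

```text
t: 16.58
tcp_pos: [0.4151, 0.2604, 0.1593]
tool_rot: [-0.116, 0.993, -0.0, -0.0]
force: [0.1, -0.2, 0.4]
finger_gap: 0.6
gripper_force: 0.0
```

Run:
```python
from h import *
s=sense();print(s['tcp_pos'],s['finger_gap'])
w=snapshot('wrist').copy();C=cam('wrist',s)
for x,y,z in((-58,22,82),(-58,-22,82),(-46,22,82),(-46,-22,82),(65,54,3),(65,-54,3),(65,54,30),(65,-54,30),(-55,-54,33),(-55,54,33)):
    u,v=w2px(C,[slot(x/1e3,y/1e3,z/1e3)])[0]
    if 0<u<640 and 0<v<480: cv2.drawMarker(w,(int(u),int(v)),(255,0,255),1,10,1)
save('w5',w,None,1.25)
```

```text
[0.41510449 0.26037675 0.1592815 ] 0.6003738198213526
```

View pics/w5.png

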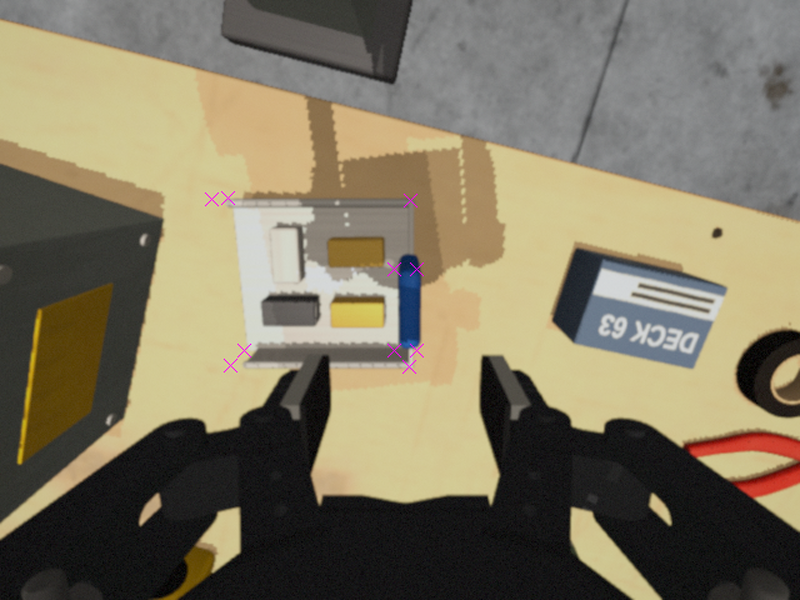

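Request:
{"api": "apply_moves", "payload": {
  "plan": [
    [0.002,0.003,0.04,0,0,0,-0.2],
    [0,0,0.04,0,0,0,-0.2],
    [0,0,0.037,0,0,0,-0.2],
    [0,0,0,0,0,0,1],
    [0,0,0,0,0,0,1],
    [0,0,0,0,0,0,1],
    [0,0,0,0,0,0,1],
    [0,0,0,0,0,0,1]
  ],
  "force": 100
}}

```text
t: 17.62
tcp_pos: [0.4136, 0.2636, 0.0432]
tool_rot: [-0.116, 0.993, 0.0, 0.001]
force: [0.3, -0.3, 5.9]
finger_gap: 0.126
gripper_force: 98.4
```

Run:
```python
from h import *
s=dict(tcp_pos=[.4151,.2604,.1593],tool_rot=[-.1163,.9932,0,0])
C=cam('wrist',s)
print(px2w(C,(np.array([[162,220],[122,430],[0,165]])+.5)/1.25-.5,0).round(4))
# scene cam top corners
im=snapshot('scene');save('sc6',im,(340,100,540,250),4)
```

```text
[[ 0.4148  0.0912  0.    ]
 [ 0.5838  0.0752  0.    ]
 [ 0.4033 -0.016   0.    ]]
```

View pics/sc6.png

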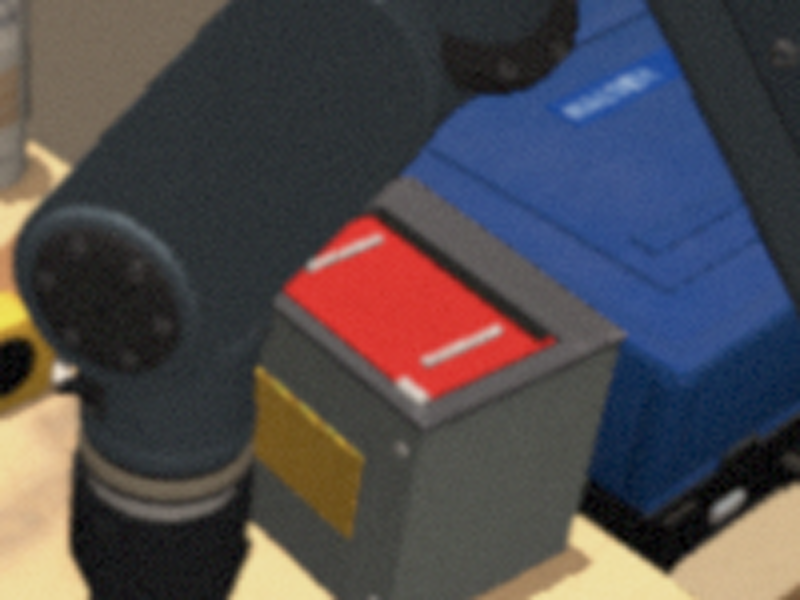

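Run:
```python
from h import *
C=cam('scene')
f=lambda p:(np.array(p,float)+.5)/4-.5+[340,100]
T=px2w(C,f([(423,427),(622,335),(405,180),(278,300)]),.15);print(T.round(4))
print('hinge-ish flap near corners',px2w(C,f([(425,400),(555,340),(377,215),(287,285),(545,330),(380,210)]),.148).round(4))
print('yaw side edge',np.degrees(np.arctan2(*(T[1]-T[0])[:2])), 'back',np.degrees(np.arctan2((T[2]-T[1])[1],(T[2]-T[1])[0])))
S=cam('side');g=lambda p:(np.array(p,float)+.5)/4-.5+[230,170]
from scipy.optimize import least_squares
W=cam('wrist',dict(tcp_pos=[.4151,.2604,.1593],tool_rot=[-.1163,.9932,0,0]))
# obs: (cam, px, local point); bin x=forward(-Y), y = left of it => +X world
obs=[(C,f([(423,427)])[0],(-65,-80,150)),(C,f([(622,335)])[0],(65,-80,150)),
(S,g([(337,103)])[0],(-65,80,150)),(S,g([(628,123)])[0],(-65,-80,150)),(S,g([(642,56)])[0],(65,-80,150)),(S,g([(378,38)])[0],(65,80,150)),(S,g([(338,338)])[0],(-65,80,0)),(S,g([(608,356)])[0],(-65,-80,0)),
(W,(np.array([162,220])+.5)/1.25-.5,(-65,-80,0)),(W,(np.array([122,430])+.5)/1.25-.5,(-65,80,0))]
def pos(p,l):
    a=p[2];return [p[0]+l[0]/1e3*np.cos(a)-l[1]/1e3*np.sin(a),p[1]+l[0]/1e3*np.sin(a)+l[1]/1e3*np.cos(a),l[2]/1e3]
r=lambda p:np.concatenate([w2px(c,pos(p,l))[0]-u for c,u,l in obs])
o=least_squares(r,[.487,.02,-1.6],loss='soft_l1');print(o.x,np.degrees(o.x[2]),r(o.x).reshape(-1,2).round(1).tolist())
```

```text
[[ 0.4139  0.0949  0.15  ]
 [ 0.4004 -0.0345  0.15  ]
 [ 0.5589 -0.0481  0.15  ]
 [ 0.5253  0.0801  0.15  ]]
hinge-ish flap near corners [[ 0.4282  0.0777  0.148 ]
 [ 0.4198 -0.0071  0.148 ]
 [ 0.5475 -0.0147  0.148 ]
 [ 0.5332  0.0658  0.148 ]
 [ 0.4281 -0.0093  0.148 ]
 [ 0.5497 -0.0193  0.148 ]]
yaw side edge -174.03461845417408 back -4.904888340343547
[ 0.4873745   0.01873167 -1.67513543] -95.97819033686412 [[0.9, -0.9], [0.7, -0.8], [-0.4, -1.9], [-2.8, -1.2], [-0.4, -0.5], [0.7, -1.0], [-1.6, 0.1], [-1.6, 2.3], [0.6, -0.1], [0.5, -9.1]]
```

```bash
cat >> h.py <<'E'
BY=-95.4;BC=np.array([.4868,.022])
def lipT(h,z,th,n,jaw=1,dl=0.):
    a=np.radians(BY);xb=np.array([np.cos(a),np.sin(a)]);R=Rd(BY+180,-th)
    p=np.r_[BC+(h/1e3-.055)*xb+dl*np.array([-xb[1],xb[0]]),z]
    return (p-R@np.array([0,-.117,.043]),R,n,jaw)
E
python3 - <<'E'
from h import *
s=sense()
plan([((.4136,.2636,.073),Rd(103.3,3),1,1),((.4136,.2636,.153),Rd(103.3,6),3,1),lipT(-40,.20,-6,4),lipT(46,.195,-4,4)])
print('push')
plan([lipT(50,.195,-4,1),lipT(50,.175,8,2),lipT(50,.155,20,2),lipT(50,.14,27,1),lipT(50,.125,34,1),lipT(50,.11,41,1),lipT(50,.098,48,1),lipT(50,.09,53,1)])
E
```

```text
-> [0.414 0.264 0.073] 1 rows
[0, 0, -0.0298, 0.0525, 0.0022, 0, 1] 
-> [0.414 0.264 0.153] 3 rows
[0, -0.0014, -0.0266, 0.0175, 0, 0, 1] 
[0, -0.0018, -0.0266, 0.0175, 0, 0, 1] 
[0, -0.0023, -0.0266, 0.0175, 0, 0, 1] 
-> [0.507 0.237 0.231] 4 rows
[-0.0212, -0.0138, -0.018, 0, 0.0085, 0.0811, 1] 
[-0.0221, -0.0121, -0.0182, 0, 0.0085, 0.0811, 1] 
[-0.0229, -0.0103, -0.0185, 0, 0.0085, 0.0811, 1] 
[-0.0235, -0.0084, -0.0186, 0, 0.0085, 0.0811, 1] 
-> [0.499 0.15  0.23 ] 4 rows
[0, -0.0216, 0.0025, -0.0088, 0, 0, 1] 
[0, -0.0217, 0.0023, -0.0088, 0, 0, 1] 
[0, -0.0217, 0.0021, -0.0088, 0, 0, 1] 
[0, -0.0217, 0.0019, -0.0088, 0, 0, 1] 
push
-> [0.499 0.146 0.23 ] 1 rows
[-0.056, -0.1338, -0.1865, 0.0697, 0.0135, 0.3262, 1]  !!
-> [0.498 0.136 0.234] 2 rows
[0, -0.005, -0.0017, -0.1047, 0, 0, 1] 
[0, -0.0049, -0.0022, -0.1047, 0, 0, 1] 
-> [0.496 0.122 0.235] 2 rows
[0, -0.0071, -0.0018, -0.1047, 0, 0, 1] 
[0, -0.0069, -0.0025, -0.1047, 0, 0, 1] 
-> [0.495 0.111 0.231] 1 rows
[0, -0.0112, 0, -0.1223, 0, 0, 1] 
-> [0.494 0.1   0.226] 1 rows
[0, -0.013, -0.0005, -0.1221, 0, 0, 1] 
-> [0.493 0.087 0.219] 1 rows
[0, -0.0145, -0.0015, -0.1222, 0, 0, 1] 
-> [0.492 0.073 0.214] 1 rows
[0, -0.014, -0.0048, -0.1222, 0, 0, 1] 
-> [0.491 0.063 0.209] 1 rows
[0, -0.0101, -0.0047, -0.0872, 0, 0, 1]
```

Request:
{"api": "apply_moves", "payload": {
  "plan": [
    [0,0,-0.015,0.02,0,0,1],
    [0,0,-0.022,0.03,0,0,1],
    [0,-0.0014,-0.0266,0.0175,0,0,1],
    [0,-0.0018,-0.0266,0.0175,0,0,1],
    [0,-0.0021,-0.02,0.0175,0,0,1],
    [0,0,0,0,0,0,1]
  ]
}}

```text
t: 18.42
tcp_pos: [0.4135, 0.2641, 0.1536]
tool_rot: [-0.116, 0.992, -0.05, 0.008]
force: [-0.0, 0.7, -2.8]
finger_gap: 0.126
gripper_force: 97.9
```

Run:
```python
from h import *
s=sense();print(s['tcp_pos'],s['finger_gap'],s['force'],s['q'])
save('s7',np.hstack([snapshot('side')[180:330,230:430],snapshot('wrist')[60:360:2,100:600:2]]),None,1.75)
plan([lipT(-40,.20,-6,5),lipT(48,.195,-4,5),lipT(50,.195,-4,1)])
```

```text
[0.41354766 0.26406295 0.1536128 ] 0.12589806281263957 [-0.03276719  0.70041114 -2.7862123 ] [ 0.40200516  0.48185551  1.81998705 -0.13315479  0.85779975 -1.31327732]
-> [0.507 0.237 0.231] 5 rows
[-0.0172, -0.011, -0.0147, 0.0005, 0.0066, 0.0649, 1] 
[-0.0178, -0.0099, -0.0148, 0.0005, 0.0066, 0.0649, 1] 
[-0.0183, -0.0088, -0.0149, 0.0005, 0.0066, 0.0649, 1] 
[-0.0188, -0.0075, -0.015, 0.0005, 0.0066, 0.0649, 1] 
[-0.0191, -0.0064, -0.0151, 0.0005, 0.0066, 0.0649, 1] 
-> [0.499 0.148 0.23 ] 5 rows
[0, -0.0177, 0.002, -0.007, 0, 0, 1] 
[0, -0.0177, 0.0019, -0.007, 0, 0, 1] 
[0, -0.0177, 0.0018, -0.007, 0, 0, 1] 
[0, -0.0178, 0.0016, -0.007, 0, 0, 1] 
[0, -0.0178, 0.0016, -0.007, 0, 0, 1] 
-> [0.499 0.146 0.23 ] 1 rows
[0, -0.0019, 0, 0, 0, 0.0002, 1]
```

View pics/s7.png

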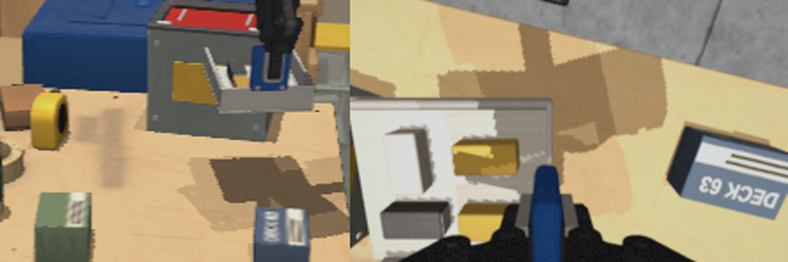

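Request:
{"api": "apply_moves", "payload": {
  "plan": [
    [-0.0172,-0.011,-0.0147,0,0.0066,0.0649,1],
    [-0.0178,-0.0099,-0.0148,0,0.0066,0.0649,1],
    [-0.0183,-0.0088,-0.0149,0,0.0066,0.0649,1],
    [-0.0188,-0.0075,-0.015,0,0.0066,0.0649,1],
    [-0.0191,-0.0064,-0.0151,0,0.0066,0.0649,1],
    [0,-0.01,0.001,0,0,0,1],
    [0,-0.018,0.002,-0.007,0,0,1],
    [0,-0.018,0.002,-0.007,0,0,1]
  ]
}}

```text
t: 19.52
tcp_pos: [0.5011, 0.1893, 0.2292]
tool_rot: [0.046, 0.998, -0.045, -0.004]
force: [0.5, 0.3, -2.9]
finger_gap: 0.127
gripper_force: 97.8
```

Request:
{"api": "apply_moves", "payload": {
  "plan": [
    [0,-0.018,0.002,-0.007,0,0,1],
    [0,-0.018,0.0016,-0.007,0,0,1],
    [0,-0.007,0,-0.007,0,0,1],
    [0,0,0,0,0,0,1]
  ]
}}

```text
t: 20.02
tcp_pos: [0.4987, 0.1471, 0.2305]
tool_rot: [0.048, 0.998, -0.034, -0.002]
force: [1.6, -0.8, -2.4]
finger_gap: 0.128
gripper_force: 97.9
```

Run:
```python
from h import *
s=sense();print(s['tcp_pos'],s['finger_gap'],s['force'],s['q'])
save('s8',np.hstack([snapshot('side')[100:300,230:430],snapshot('scene')[80:280,300:550]]),None,1.75)
plan([lipT(50,.195,-4,1),lipT(50,.175,8,2),lipT(50,.155,20,2),lipT(50,.14,27,1),lipT(50,.125,34,1),lipT(50,.11,41,1),lipT(50,.098,48,1),lipT(50,.09,53,1),lipT(50,.085,58,1)])
```

```text
[0.4987396  0.14711296 0.23051919] 0.12751666903081987 [ 1.59325784 -0.83493316 -2.4070392 ] [ 0.10994011  0.39906815  1.67701681 -0.07455072  1.08059233 -1.32976419]
-> [0.499 0.146 0.23 ] 1 rows
[0.0004, -0.0018, 0.001, 0.0028, 0.0003, 0, 1] 
-> [0.498 0.136 0.234] 2 rows
[0, -0.0051, -0.0017, -0.1047, 0, 0, 1] 
[0, -0.0048, -0.0023, -0.1047, 0, 0, 1] 
-> [0.496 0.122 0.235] 2 rows
[0, -0.0071, -0.0018, -0.1048, 0, 0, 1] 
[0, -0.007, -0.0025, -0.1048, 0, 0, 1] 
-> [0.495 0.111 0.231] 1 rows
[0, -0.0112, 0, -0.1221, 0, 0, 1] 
-> [0.494 0.1   0.226] 1 rows
[0, -0.0129, -0.0004, -0.1222, 0, 0, 1] 
-> [0.493 0.087 0.219] 1 rows
[0, -0.0145, -0.0015, -0.1221, 0, 0, 1] 
-> [0.492 0.073 0.214] 1 rows
[0, -0.014, -0.0049, -0.1222, 0, 0, 1] 
-> [0.491 0.063 0.209] 1 rows
[0, -0.0102, -0.0047, -0.0873, 0, 0, 1] 
-> [0.49  0.052 0.207] 1 rows
[0, -0.0081, -0.007, -0.0872, 0, 0, 1]
```

View pics/s8.png

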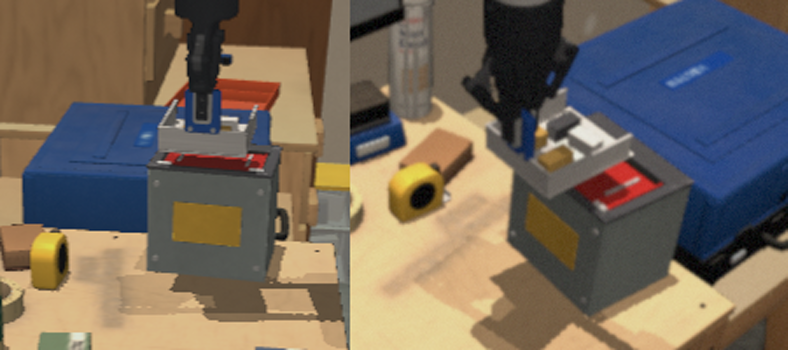

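Request:
{"api": "apply_moves", "payload": {
  "plan": [
    [0,-0.0065,-0.001,-0.1047,0,0,1],
    [0,-0.005,-0.0023,-0.1047,0,0,1],
    [0,-0.0071,-0.0018,-0.1048,0,0,1],
    [0,-0.007,-0.0025,-0.1048,0,0,1],
    [0,-0.0112,0,-0.1221,0,0,1],
    [0,-0.0129,-0.0004,-0.1222,0,0,1],
    [0,-0.0145,-0.0015,-0.1221,0,0,1],
    [0,-0.014,-0.0049,-0.1222,0,0,1]
  ]
}}

```text
t: 21.12
tcp_pos: [0.4931, 0.0725, 0.2141]
tool_rot: [0.042, 0.912, 0.408, 0.021]
force: [0.2, -0.2, -0.8]
finger_gap: 0.127
gripper_force: 98.4
```

Request:
{"api": "apply_moves", "payload": {
  "plan": [
    [0,-0.0102,-0.0047,-0.0873,0,0,1],
    [0,-0.0081,-0.007,-0.0872,0,0,1],
    [0,0,0,0,0,0,1],
    [0,0,0,0,0,0,1]
  ]
}}

```text
t: 21.62
tcp_pos: [0.491, 0.0522, 0.2069]
tool_rot: [0.041, 0.874, 0.484, 0.024]
force: [1.6, -1.4, -0.6]
finger_gap: 0.129
gripper_force: 98.5
```

Run:
```python
from h import *
s=sense();print(s['tcp_pos'],s['finger_gap'],s['force'],s['q'])
save('s9',np.hstack([snapshot('side')[100:300,230:430],snapshot('scene')[80:280,300:550]]),None,1.75)
plan([lipT(50,.085,58,1)])
```

```text
[0.49103859 0.05219947 0.20686938] 0.12861746043565656 [ 1.59482671 -1.3903871  -0.58658306] [-0.62161661  0.63942446  1.85739352  0.83802039  1.40153098 -2.58884603]
-> [0.49  0.052 0.207] 1 rows
[0.0011, -0.0006, -0.0002, -0.0005, 0.0004, 0.0028, 1]
```

View pics/s9.png

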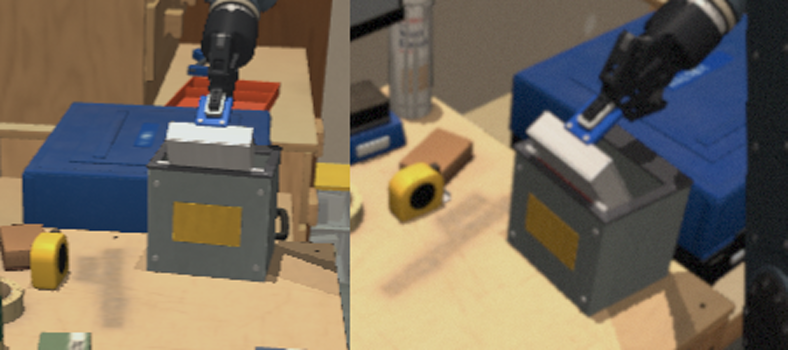

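Request:
{"api": "apply_moves", "payload": {
  "plan": [
    [0,0.004,0,0.08,0,0,1],
    [0,-0.004,0,-0.08,0,0,1],
    [0,0.004,0,0.08,0,0,1],
    [0,-0.004,0,-0.08,0,0,1],
    [0,0.004,0,0.08,0,0,1],
    [0,-0.004,0,-0.08,0,0,1],
    [0,0,0,0,0,0,1],
    [0,0,0,0,0,0,1]
  ]
}}

```text
t: 22.72
tcp_pos: [0.49, 0.0523, 0.208]
tool_rot: [0.041, 0.873, 0.485, 0.023]
force: [-1.3, -1.8, -0.2]
finger_gap: 0.127
gripper_force: 98.6
```

Request:
{"api": "apply_moves", "payload": {
  "plan": [
    [0,0.01,0,0,0,0,1],
    [0,0.01,0,0,0,0,1],
    [0,0.015,0,0,0,0,1],
    [0,0.02,0,0,0,0,1],
    [0,0.02,0,0,0,0,1],
    [0,0.02,0,0,0,0,1],
    [0,0.01,0,0,0,0,1],
    [0,0,0,0,0,0,1]
  ]
}}

```text
t: 23.72
tcp_pos: [0.4948, 0.108, 0.2976]
tool_rot: [0.04, 0.873, 0.485, 0.023]
force: [-0.7, -0.7, -1.2]
finger_gap: 0.127
gripper_force: 98.3
```

Run:
```python
from h import *
s=sense();print(s['tcp_pos'],s['finger_gap'],s['force'],s['q'])
w=snapshot('wrist');np.save('w10',w);a=snapshot('side');np.save('s10',a);b=snapshot('scene');np.save('c10',b)
# red flap area in views
red=lambda im:int(((im[...,0]>150)&(im[...,1]<70)&(im[...,2]<70)).sum())
print(red(a[170:240,300:400]),red(np.load('side.npy')[170:240,300:400]),red(b[100:250,340:540]))
hsv=cv2.cvtColor(w,cv2.COLOR_RGB2HSV);m=(hsv[...,0]>18)&(hsv[...,0]<30)&(hsv[...,1]>150);print('brass px',m.sum())
fs=[]
for i in range(6): snapshot('wrist');fs.append(sense()['force'])
print(np.mean(fs,0),np.std(fs,0))
p=s['tcp_pos']
plan([(p+[0,.06,.0],Rd(84.6,-20),5,1),((p[0],p[1]+.09,.25),Rd(84.6,0),2,1)])
```

```text
[0.49479251 0.10796932 0.29756306] 0.12692676127326424 [-0.6992094  -0.71251612 -1.23583042] [-0.52172229  0.46446858  1.83412674  0.8874314   1.48332118 -2.39276194]
263 452 337
brass px 1819
[ 0.06939388  0.21188746 -1.30802948] [0.4342765  0.37923343 0.42641078]
-> [0.495 0.168 0.298] 5 rows
[0.0013, 0.0066, 0.0102, 0.1332, 0, 0, 1] 
[0.0013, 0.0079, 0.0093, 0.1332, 0, 0, 1] 
[0.0013, 0.0091, 0.0081, 0.1332, 0, 0, 1] 
[0.0012, 0.0101, 0.0069, 0.1332, 0, 0, 1] 
[0.0013, 0.0109, 0.0055, 0.1332, 0, 0, 1] 
-> [0.495 0.198 0.25 ] 2 rows
[0.0014, 0.0059, 0.0274, 0.1745, -0.0002, 0, 1] 
[0.0014, 0.0105, 0.026, 0.1745, -0.0002, 0, 1]
```

Request:
{"api": "apply_moves", "payload": {
  "plan": [
    [0,0.0066,0.0102,0.1332,0,0,1],
    [0,0.0079,0.0093,0.1332,0,0,1],
    [0,0.0091,0.0081,0.1332,0,0,1],
    [0,0.0101,0.0069,0.1332,0,0,1],
    [0,0.0109,0.0055,0.1332,0,0,1],
    [0,0.0059,0.0274,0.1745,0,0,1],
    [0,0.0105,0.026,0.1745,0,0,1],
    [0,0,0,0,0,0,1]
  ]
}}

```text
t: 25.18
tcp_pos: [0.5018, 0.2009, 0.2483]
tool_rot: [0.044, 0.999, -0.0, -0.002]
force: [-1.3, 0.2, -0.9]
finger_gap: 0.125
gripper_force: 98.4
```

```bash
cat > fit.py <<'E'
from h import *
from scipy.optimize import minimize
S=cam('side');Sc=cam('scene')
def hullmask(C,p,dims,z0=0):
    a=p[2];dx,dy,dz=dims
    P=np.array([[sx*dx/2,sy*dy/2] for sx in(-1,1) for sy in(-1,1)])@np.array([[np.cos(a),np.sin(a)],[-np.sin(a),np.cos(a)]])+p[:2]
    P=np.r_[np.c_[P,np.zeros(4)],np.c_[P,np.full(4,dz)]]
    m=np.zeros((1920,2560),np.uint8);cv2.fillConvexPoly(m,cv2.convexHull(np.round(w2px(C,P)*4+1.5).astype(np.int32)),1);return m
def obsmask(im,C,p,dims,col):
    h=cv2.cvtColor(cv2.resize(im,None,fx=4,fy=4,interpolation=cv2.INTER_LINEAR),cv2.COLOR_RGB2HSV).astype(int)
    wood=(h[...,0]>8)&(h[...,0]<30)&(h[...,1]>60)
    near=cv2.dilate(hullmask(C,p,dims),np.ones((41,41)))
    m=((col(h))&(near>0)).astype(np.uint8)
    m=cv2.morphologyEx(m,cv2.MORPH_OPEN,np.ones((5,5)))
    n,l,st,_=cv2.connectedComponentsWithStats(m);k=[i for i in range(1,n) if st[i,4]>500]
    pts=np.argwhere(np.isin(l,k))[:,::-1].astype(np.int32);o=np.zeros_like(m);cv2.fillConvexPoly(o,cv2.convexHull(pts),1);return o
def fit(views,p0,dims):
    def f(p):
        q=[p[0],p[1],p[2]/5];e=0
        for C,o in views:
            m=hullmask(C,q,dims);e+=1-(m&o).sum()/(m|o).sum()
        return e
    X0=np.array([p0[0],p0[1],p0[2]*5])
    r=minimize(f,X0,method='Nelder-Mead',options=dict(initial_simplex=[X0,X0+[.012,0,0],X0+[0,.012,0],X0+[0,0,.4]],maxiter=150,xatol=2e-4,fatol=1e-4));return [*r.x[:2],np.degrees(r.x[2]/5)],r.fun
E
python3 - <<'E'
from fit import *
a=np.load('side.npy');c=snapshot('scene');np.save('c11',c)
blue=lambda h:(h[...,0]>95)&(h[...,0]<125)&(h[...,1]>60)
green=lambda h:(h[...,0]>40)&(h[...,0]<90)&(h[...,1]>40)
for n,p0,d,col in(('blue',(.394,.407,-.03),(.059,.083,.045),blue),('green',(.62,.402,-.1),(.070,.089,.045),green)):
    V=[]
    for nm,im,C in(('side',a,S),('scene',c,Sc)):
        o=obsmask(im,C,p0,d,col);x=np.argwhere(o);print(n,nm,o.sum(),hullmask(C,p0,d).sum(),x.min(0)/4,x.max(0)/4);V.append((C,o))
        print(fit([(C,o)],p0,d))
    print('both',fit(V,p0,d))
    print('dims smaller',fit(V,p0,(.055,.08,.045)))
E
```

```text
blue side 15146 23816 [299.5 375.5] [341.25 405.25]
([np.float64(0.39566285150891645), np.float64(0.40382031607224517), np.float64(-1.061420471125651)], np.float64(0.3568031255308306))
blue scene 13496 35372 [334.   292.75] [363.25 341.25]
([np.float64(0.40842727623456787), np.float64(0.4038200231481481), np.float64(-1.0003919733141966)], np.float64(0.6084938500812254))
both ([np.float64(0.3967859624918035), np.float64(0.4035105409611973), np.float64(-1.289276682346498)], np.float64(0.9708344288077891))
dims smaller ([np.float64(0.3955197012200259), np.float64(0.40526234801399547), np.float64(-0.9313731687464972)], np.float64(0.8823702406730661))
green side 18131 31221 [290.5 250.5] [330.75 280.5 ]
([np.float64(0.6272585311705684), np.float64(0.3957507265251041), np.float64(11.512675301397884)], np.float64(0.33554439843148753))
green scene 17504 32047 [242.25 228.25] [283.   272.25]
([np.float64(0.6326417298519365), np.float64(0.3987472441656096), np.float64(-26.031098149961558)], np.float64(0.40900182469419477))
both ([np.float64(0.6292140600887344), np.float64(0.39503389033564823), np.float64(9.718406387845112)], np.float64(0.7909361683452081))
dims smaller ([np.float64(0.6251496844707942), np.float64(0.39952686207023713), np.float64(9.905605119217665)], np.float64(0.415996070842226))
```

Run:
```python
from h import *
c=np.load('c11.npy');a=np.load('side.npy')
r=lambda im,b,s:cv2.resize(im[b[1]:b[3],b[0]:b[2]],s,interpolation=cv2.INTER_CUBIC)
top=np.hstack([r(c,(215,220,365,370),(400,400)),r(c,(0,220,100,320),(400,400))])
bot=np.hstack([r(a,(240,280,420,370),(400,200)),r(a,(0,350,200,450+30),(400,200))])
save('cmp',np.vstack([top,bot]))
```

```text
(no output)
```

View pics/cmp.png

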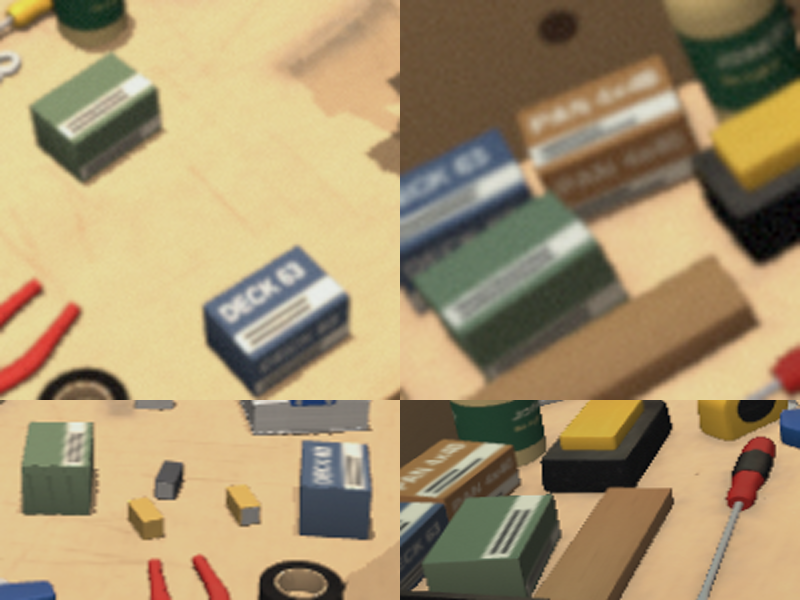

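Run:
```python
from h import *
C=cam('scene')
def f(n,p,z):
    w=px2w(C,(np.array(p,float)+.5)/(400/150)-.5+[215,220],z)[:,:2];print(n,z,w.round(4).tolist())
    if len(w)==4:
        a=(w[1]-w[0]+w[2]-w[3])/2;b=(w[0]-w[3]+w[1]-w[2])/2
        print('  c',w.mean(0).round(4),np.linalg.norm(a).round(4),np.degrees(np.arctan2(a[1],a[0])).round(1),np.linalg.norm(b).round(4),np.degrees(np.arctan2(b[1],b[0])).round(1))
for z in(.045,.04):
    f('green top(l,t,r,n)',[(31,104),(114,55),(159,90),(79,144)],z)
    f('blue top',[(205,308),(298,246),(349,288),(252,352)],z)
f('green bot l,n,r',[(37,142),(86,182),(160,125)],0)
f('blue bot',[(208,350),(258,391),(350,323)],0)
```

```text
green top(l,t,r,n) 0.045 [[0.6463, 0.4442], [0.6518, 0.3679], [0.5997, 0.3617], [0.5904, 0.437]]
  c [0.6221 0.4027] 0.0762 -84.4 0.0544 7.0
blue top 0.045 [[0.4187, 0.4482], [0.4217, 0.3702], [0.3741, 0.3654], [0.3731, 0.4445]]
  c [0.3969 0.4071] 0.0786 -88.6 0.0468 5.3
green top(l,t,r,n) 0.04 [[0.6509, 0.4423], [0.6565, 0.3655], [0.604, 0.3593], [0.5947, 0.4351]]
  c [0.6265 0.4005] 0.0767 -84.4 0.0548 7.0
blue top 0.04 [[0.4218, 0.4464], [0.4248, 0.3678], [0.3769, 0.363], [0.3759, 0.4426]]
  c [0.3998 0.4049] 0.0791 -88.6 0.0471 5.3
green bot l,n,r 0 [[0.65, 0.4439], [0.5929, 0.4355], [0.6068, 0.3601]]
blue bot 0 [[0.4175, 0.4496], [0.3716, 0.4424], [0.3763, 0.3615]]
```

Run:
```python
from h import *
plan([((.5067,.4585,.14),Rd(92),7,1),((.5067,.4585,.06),None,3,1),((.5067,.4585,.0445),None,2,1)])
```

```text
-> [0.507 0.458 0.14 ] 7 rows
[0.0027, 0.0369, 0.0156, 0, -0.0005, -0.0179, 1] 
[0.002, 0.037, 0.0156, 0, -0.0005, -0.0179, 1] 
[0.0014, 0.037, 0.0156, 0, -0.0005, -0.0179, 1] 
[0.0007, 0.0371, 0.0156, 0, -0.0005, -0.0179, 1] 
[0, 0.037, 0.0156, 0, -0.0005, -0.0179, 1] 
[-0.0006, 0.0371, 0.0155, 0, -0.0005, -0.0179, 1] 
[-0.0013, 0.037, 0.0156, 0, -0.0005, -0.0179, 1] 
-> [0.507 0.458 0.06 ] 3 rows
[0, 0, 0.0267, 0, 0, 0, 1] 
[0, 0, 0.0266, 0, 0, 0, 1] 
[0, 0, 0.0267, 0, 0, 0, 1] 
-> [0.507 0.458 0.044] 2 rows
[0, 0, 0.0077, 0, 0, 0, 1] 
[0, 0, 0.0078, 0, 0, 0, 1]
```

Request:
{"api": "apply_moves", "payload": {
  "plan": [
    [0.0027,0.0369,0.0156,0,0,-0.0179,1],
    [0.002,0.037,0.0156,0,0,-0.0179,1],
    [0.0014,0.037,0.0156,0,0,-0.0179,1],
    [0.0007,0.0371,0.0156,0,0,-0.0179,1],
    [0,0.037,0.0156,0,0,-0.0179,1],
    [-0.0006,0.0371,0.0155,0,0,-0.0179,1],
    [-0.0013,0.037,0.0156,0,0,-0.0179,1],
    [0,0,0,0,0,0,1]
  ]
}}

```text
t: 26.22
tcp_pos: [0.5095, 0.4567, 0.1397]
tool_rot: [-0.016, 1.0, -0.0, -0.001]
force: [-0.4, -0.7, -2.0]
finger_gap: 0.131
gripper_force: 98.4
```

Run:
```python
from fit import *
plan([((.5067,.4585,.06),Rd(92),4,1)])
# fresh check that the boxes stand as at the start, and flap red area
a0=np.load('side.npy');a=snapshot('side');np.save('s12',a)
d=np.abs(a.astype(int)-a0).max(2)>60
for n,(x0,y0,x1,y1) in dict(green=(250,290,283,332),blue=(374,297,408,343),roll=(355,350,396,384),flap=(322,180,390,202),tape=(245,230,272,268),pliers=(305,348,350,420)).items(): print(n,d[y0:y1,x0:x1].mean().round(3))
red=lambda im:int(((im[...,0]>150)&(im[...,1]<70)&(im[...,2]<70)).sum())
print(red(a[170:240,300:400]),red(a0[170:240,300:400]))
```

```text
-> [0.507 0.458 0.06 ] 4 rows
[0.0006, 0.0005, 0.0199, 0, -0.0006, -0.0009, 1] 
[0.0006, 0.0004, 0.0199, 0, -0.0006, -0.0009, 1] 
[0.0007, 0.0005, 0.02, 0, -0.0006, -0.0009, 1] 
[0.0007, 0.0005, 0.0199, 0, -0.0006, -0.0009, 1] 
green 0.0
blue 0.111
roll 0.065
flap 0.207
tape 0.0
pliers 0.061
236 452
```

Request:
{"api": "apply_moves", "payload": {
  "plan": [
    [0.0006,0.0005,0.02,0,0,0,1],
    [0.0006,0.0004,0.02,0,0,0,1],
    [0.0004,0.0005,0.02,0,0,0,1],
    [0.0004,0.0005,0.02,0,0,0,1],
    [0,0,0.008,0,0,0,1],
    [0,0,0.0065,0,0,0,1],
    [0,0,0,0,0,0,1],
    [0,0,0,0,0,0,1]
  ]
}}

```text
t: 27.28
tcp_pos: [0.5079, 0.4587, 0.0473]
tool_rot: [-0.016, 1.0, 0.0, 0.001]
force: [0.7, 0.4, -1.5]
finger_gap: 0.125
gripper_force: 98.5
```

Request:
{"api": "apply_moves", "payload": {
  "plan": [
    [0,0,0.0025,0,0,0,1],
    [0,0,0.0015,0,0,0,1],
    [0,0,0,0,0,0,1],
    [0,0,0,0,0,0,1]
  ]
}}

```text
t: 27.78
tcp_pos: [0.5076, 0.4584, 0.0432]
tool_rot: [-0.016, 1.0, -0.0, 0.0]
force: [-1.5, 0.6, 3.9]
finger_gap: 0.126
gripper_force: 99.0
```

Contact with the bench; release and withdraw upward.

Request:
{"api": "apply_moves", "payload": {
  "plan": [
    [0,0,0,0,0,0,0.3],
    [0,0,0,0,0,0,0.1],
    [0,0,0,0,0,0,0.1],
    [0,0,-0.02,0,0,0,0.1],
    [0,0,-0.04,0,0,0,0.1],
    [0,0,-0.05,0,0,0,0.1],
    [0,0,-0.05,0,0,0,0.1],
    [0,0,0,0,0,0,0.1]
  ]
}}

```text
t: 28.78
tcp_pos: [0.5105, 0.4605, 0.2102]
tool_rot: [-0.016, 1.0, 0.003, 0.006]
force: [-0.3, 0.5, -0.3]
finger_gap: 0.451
gripper_force: 0.0
```

Request:
{"api": "apply_moves", "payload": {
  "plan": [
    [0.05,0,-0.02,0,0,0,0.1],
    [0.05,0.03,-0.01,0,0,0,0.1],
    [0.03,0.05,0,0,0,0,0.1],
    [0.03,0.05,0,0,0,0,0.1],
    [0.02,0.03,0,0,0,0,0.1],
    [0,0,0,0,0,0,0.1]
  ]
}}

```text
t: 29.52
tcp_pos: [0.3199, 0.6143, 0.2322]
tool_rot: [-0.018, 1.0, -0.0, -0.0]
force: [-0.2, 0.5, 0.2]
finger_gap: 0.457
gripper_force: 0.0
```

Run:
```python
from fit import *
print(sense()['tcp_pos'])
a0=np.load('side.npy');a=snapshot('side');np.save('s13',a);c=snapshot('scene');np.save('c13',c)
d=np.abs(a.astype(int)-a0).max(2)>60
for n,(x0,y0,x1,y1) in dict(green=(250,290,283,332),blue=(374,297,408,343),roll=(355,350,396,384),flap=(322,180,390,202),tape=(245,230,272,268),pliers=(305,348,350,420)).items():
    ys,xs=np.nonzero(d[y0:y1,x0:x1]);print(n,d[y0:y1,x0:x1].mean().round(3),(xs.min()+x0,xs.max()+x0,ys.min()+y0,ys.max()+y0) if len(xs) else '')
red=lambda im:((im[...,0]>130)&(im[...,1]<80)&(im[...,2]<80))
print(red(a)[170:240,300:400].sum(),red(a0)[170:240,300:400].sum())
# blue tab: saturated blue blob
def tab(im,C,box):
    h=cv2.cvtColor(im,cv2.COLOR_RGB2HSV);x0,y0,x1,y1=box
    m=((h[...,0]>105)&(h[...,0]<125)&(h[...,1]>200))[y0:y1,x0:x1];ys,xs=np.nonzero(m)
    print('tab px',len(xs),xs.min()+x0,xs.max()+x0,ys.min()+y0,ys.max()+y0)
a_=(.5095,.4065);P=[slot(x/1e3,y/1e3,z/1e3,so=np.array(a_),sy=-88) for x in(-58,-46) for y in(-22,22) for z in(33,82)]
for n,im,C in(('side',a,S),('scene',c,Sc)):
    q=w2px(C,P);print(n,'pred',q.min(0).round(1),q.max(0).round(1))
    b=[int(v) for v in (*(q.min(0)-8),*(q.max(0)+8))];tab(im,C,b)
```

```text
[0.31986769 0.61433302 0.23218175]
green 0.0 
blue 0.0 
roll 0.0 
flap 0.0 
tape 0.0 
pliers 0.0 
479 479
side pred [312.8 296.9] [339.1 326.4]Traceback (most recent call last):
  File "<stdin>", line 17, in <module>
  File "<stdin>", line 13, in tab
    return umr_minimum(a, axis, None, out, keepdims, initial, where)
ValueError: zero-size array to reduction operation minimum which has no identity
```

Run:
```python
from fit import *
a=np.load('s13.npy');a0=np.load('side.npy');c=np.load('c13.npy')
print(a[300:326:5,326].tolist(), a0[275,380])
for n,im in(('side0',a0),('side',a),('scene',c)):
    f=im.astype(int);m=((f[...,2]>100)&(f[...,0]<60)&(f[...,2]-f[...,1]>50)).astype(np.uint8)
    k,l,st,ce=cv2.connectedComponentsWithStats(m)
    print(n,[(s[:4].tolist(),int(s[4])) for s in st[1:] if s[4]>80])
C=np.array([.5095,.4065])
for n,cam_ in(('side',S),('scene',Sc)):
  print(n,w2px(cam_,[slot(x/1e3,y/1e3,z/1e3,so=C,sy=-88) for x,y,z in((-55,54,0),(-55,-54,0),(65,54,0),(65,-54,0),(-52,22,82),(-52,-22,82))]).round(0).tolist())
```

```text
[[69, 117, 199], [32, 60, 107], [31, 58, 103], [32, 58, 105], [31, 57, 104], [30, 55, 102]] [ 30  57 104]
side0 [([306, 170, 15, 14], 112)]
side [([306, 170, 15, 14], 111)]
scene [([454, 86, 43, 30], 218), ([432, 86, 176, 110], 4841)]
side [[295.0, 340.0], [356.0, 343.0], [301.0, 308.0], [356.0, 310.0], [313.0, 298.0], [339.0, 300.0]]
scene [[243.0, 305.0], [277.0, 340.0], [293.0, 275.0], [328.0, 307.0], [249.0, 285.0], [264.0, 300.0]]
```

Tab blue is about (31,58,104); measure its extent, and the scoop's grey outline, against the prediction.

Run:
```python
from fit import *
a=np.load('s13.npy');c=np.load('c13.npy');a0=np.load('side.npy')
so0=SO;C=np.array([.5095,.4065])
tb=lambda f:(f[...,0]<85)&(f[...,2]-f[...,0]>45)
for n,im,cm,C0,sy in(('side0',a0,S,np.array([.427,.212]),-76.7),('side',a,S,C,-88),('scene',c,Sc,C,-88)):
    q=w2px(cm,[slot(x/1e3,y/1e3,z/1e3,so=C0,sy=sy) for x in(-58,-46) for y in(-22,22) for z in(33,82)])
    x0,y0=(q.min(0)-7).astype(int);x1,y1=(q.max(0)+7).astype(int)
    m=tb(im.astype(int))[y0:y1,x0:x1];ys,xs=np.nonzero(m)
    print(n,'pred',q.min(0).round(1),q.max(0).round(1),'obs',xs.min()+x0,ys.min()+y0,xs.max()+x0+1,ys.max()+y0+1,len(xs))
# grey (low saturation) silhouette of scoop: fit 120x108x30 open box hull
h0=lambda im:cv2.cvtColor(im,cv2.COLOR_RGB2HSV).astype(int)
d=np.abs(a.astype(int)-a0).max(2)>25
ch=h0(a);m=(d&(ch[...,1]<60))
ys,xs=np.nonzero(m[285:350,280:370]);print('side grey',xs.min()+280,xs.max()+281,ys.min()+285,ys.max()+286,len(xs))
for r in range(308,346,4):
    x=np.nonzero(m[r,280:370])[0];print(r,x.min()+280 if len(x) else None,x.max()+280 if len(x) else None)
```

```text
side0 pred [368.6 256. ] [392.6 281.3] obs 371 257 392 282 487
side pred [312.8 296.9] [339.1 326.4] obs 314 298 338 328 640
scene pred [246.5 283.8] [268.7 319.3] obs 259 297 266 318 92
side grey 294 357 295 343 1595
308 298 356
312 297 356
316 296 356
320 295 356
324 295 356
328 295 352
332 295 348
336 295 355
340 315 355
344 None None
```

```bash
python3 -c "
from station import *
print(sign_off())"
```

```text
the job is handed in; nothing more can be done
None
```

The job is handed in: all four bar ends were gathered and tipped into the bin through the flap with the scoop's lip (the scoop weighed empty afterwards), the flap is shut, and the empty scoop stands flat midway between the blue and green boxes, though its angle is a compromise because the two boxes looked a few degrees out of parallel with each other; before-and-after side views show the boxes, roll, tape measure and pliers unmoved.

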